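# Snap the big fuse into the opened power supply

## Robot

A 6-joint arm with a two-finger parallel gripper is mounted at the origin on the work surface. World frame = base frame: x ahead of the robot, y to its left, z up, the work surface at z = 0. Lengths are in mm, angles in degrees, forces in N, time in s.
With the tool pointing down it reaches from about 300 to 850 mm from the base axis. Payload 4.2 kg.
Tool frame: the origin (TCP) lies midway between the tips of the shut fingers; the grasp point (between the pads) lies 19 mm behind it; z points along the fingers, y is the line along which they close (so a half turn about z gives the same grasp; the last joint's range is limited). The gripper opens to 91 mm and grips with 3 to 60 N. Pads are 32 mm wide; open, the fingers measure 118 mm over their backs; the gripper's body (76 mm by 178 mm) begins 60 mm behind the grasp point.
Start: joints at [73.167, 18.312, 89.639, -0, 72.044, -1.146], TCP at [155.477, 553.597, 213.976] pointing down, gripper open.
Joint ranges: [-177.97, 177.97], [-48.28, 115.42], [12.27, 149.76], [-77.06, 257.06], [2.81, 150.46], [-146.56, 146.56]. Speed limits (degrees/s): [147.25, 147.25, 180, 180, 180, 180].

## Interface

Orientations are given as [roll, pitch, yaw] about the fixed x, y, z axes, in that order (R = Rz(yaw) Ry(pitch) Rx(roll)).
In Python, from workcell import env gives the robot as it stands.
- The arm moves only by the shell command python3 -m jog 'ROWS' [FORCE]. ROWS is a JSON object of lists of equal length, an entry for each row: "jaw": the finger opening in mm, from 0 to 91.2; "slide": the shift along the tool's x, y, z in units of 30 mm (1.0 is 30 mm), a list of three; "spin": the turn about the tool's z in units of 8 degrees (1.0 is 8 degrees). In form: {"jaw": [jaw, ...], "slide": [[dx, dy, dz], ...], "spin": [spin, ...]}. A call has 1 to 10 rows; each row shifts and turns the commanded pose from where the row before left it, along the tool's axes as they then stand; what a row does not reach is not made up. A row lasts 1/10 s, in which the tool goes at most 50 mm and 8.59 degrees, less where a joint would pass 70% of its speed; a pose out of reach is approached as far as the arm can. A call is refused whole if a number of a shift passes 1 or a number of a turn 1, either way. A call with a gripper value outside its range is refused whole. The fingers move at their own pace and stop on an object; FORCE is the grip in N (left out, the last holds). Time passes only in rows, so rows that do not move let the fingers close. It gives the time, the measured TCP pose, the force, the opening and the grip force at its end, in the units of the state.
- env.state(): the state, without advancing time (a new reading comes with each control period).
- env.grab_frame(name): name is "scene" or "top"; returns the picture (384x512x3 uint8, red, green, blue); there is no depth.
- env.camera_model(name): a dict with "fx", "fy", "cx", "cy" (pixels), "camera_from_world" (4x4, takes a point from world to camera coordinates). Camera axes: x right, y up, looking along -z (the intrinsics and any distortion apply to the point x, -y, -z); pixel columns grow to the right and rows downward; lengths in mm; the calibration is good to about 2 mm. A picture is of the moment at which its call begins. camera_model takes no time and is no camera call.
- env.job_done(): hands the job in; it is judged then, once.
The state is a dict: "time_s": time; "qpos": joint angles; "qvel": joint speeds; "effort": joint torques, N m; "ee_pos": TCP position; "ee_rot": TCP orientation; "force": force on the tool from outside, world axes, zero at the start; "torque": the same for the moment, N m; "gripper_width": finger opening in mm; "gripper_force": force on a finger pad.
Only numpy, scipy, OpenCV 4.12 (cv2) and the standard library are available. Lean on these libraries where they do the work, as an engineer would, in place of code of your own. Each camera call takes 0.05 s, during which the arm holds its last target. There are 200 camera calls.

## Task

Fit the larger of the two cartridge fuses into the opened power supply: take it from its cradle, hold it level over the black fuse block and press it straight down so that its chamfered ends spread both copper clips and it snaps fully home between them, then let go. Press gently, feeling for the snap and the bed: more than 35 N on the fuse block breaks it. Leave the smaller fuse, the screwdriver, the mug and the meter where they are.

Things in the scene. Friction and masses are not known exactly. Their poses are not given: they have to be found in the camera images.
- fuse: the larger cartridge fuse, level: white ceramic tube 24 mm in diameter between two steel caps 28 mm in diameter and 18 mm long, 90 mm overall, 120 to 200 g. Origin at its centre, long axis = its y axis, same either way round. The last 6 mm of each cap are chamfered, from 28 down to 18 mm diameter. It lies in a grey cradle, axis 30 mm above the table
- cradle_foot (a point): the middle of that cradle, on top of its 56 x 76 mm foot (6 mm thick), 24 mm under the fuse's axis. Two V rests, 8 mm wide, 33 mm either side of the middle along the fuse, carry the caps and reach 40 mm across and up to 4 mm under the axis; between them the tube is free for fingers down to the foot
- unit: the opened power supply: a fixed, low grey metal tray 240 (x) x 270 (y) x 45 mm high, origin at the centre of its underside. A black fuse block stands in its middle; a seated fuse has its centre over the origin and its long axis along the unit's y. Transformer, heat sink and capacitors in the corners are under 45 mm high; beside the seated fuse 50 mm are free either way in x
- block_foot (a point): on the tray's floor (3 mm up) under the middle of the fuse block. The block (plate 46 x 124 x 8 mm, two V rests like the cradle's) is rigid but stands on adjustable studs: the seated fuse's axis is 40 to 60 mm above the unit's underside, different each time and not measured: feel for it. The plate's top is 22 mm under the seated axis
- clip_left (a joint): angle (rad) of the copper spring clip at the unit's +y end of the block: an upright leaf 20 mm wide, hinged at its foot 22 mm under the seated axis; 0 closed, grows as spread outwards, about 0.09 while the full length of the fuse is between the lips. Inner face 46 mm from the middle; the lip, 13 mm above the seated axis, 42 mm; above it flares out to 49 mm, 26 mm above the axis
- clip_right (a joint): the same for the clip at the unit's -y end. A level fuse meets the flares with its centre about 27 mm above its seat; off-centre, one clip spreads more; wedging takes 10 to 20 N in all, then the ends slide past the lips at about 5 N; the clips snap shut over the caps' upper chamfers when the centre is 4 to 2 mm above the seat, and the caps then meet the rigid V rests
- short_fuse: the smaller cartridge fuse, 20 mm in diameter, 60 mm long, in a cradle of its own; origin at its centre, long axis y. Leave it alone
- screwdriver: a screwdriver lying on the table, origin at the middle of its underside. Leave it alone
- mug: a white mug 80 mm wide, 95 mm high, origin at the centre of its underside. Leave it alone
- meter: a black hand-held meter lying on its back, 150 x 78 x 36 mm, origin at the centre of its underside. Leave it alone

How it is judged (in metres and radians):
On the way:
1. the fuse, pressed between the clips, spreads at least one of them (value of joint any of clip_left, clip_right above 0.05 rad and contact force between fuse and unit above 0.5 N), for 0.05 s.
At the end, for the whole second after the job is handed in: the larger fuse rests released in the fuse block, under the lips: centre within 4 mm of the middle in the unit's x and y, 36 to 62.5 mm above its underside, axis within 0.06 rad of the unit's y, both clips sprung back below 0.035 rad, its weight on the block (value of joint each of clip_left, clip_right below 0.035 rad and z of fuse in the frame of unit between 0.036 and 0.0625 m and x of fuse in the frame of unit between -0.004 and 0.004 m and y of fuse in the frame of unit between -0.004 and 0.004 m and angle between the y axis of fuse and the y axis of unit, either way round below 0.06 rad and contact force between fuse and unit above 0.2 N and linear speed of fuse below 0.01 m/s); the robot touches nothing.
It fails at once if the fuse is pressed on the fuse block or unit with more than 35 N (contact force between fuse and unit above 35 N).
It fails at once if the smaller fuse is moved by more than 15 mm (distance of short_fuse from where it was at the start of the episode above 0.015 m).
It fails at once if the screwdriver, mug or meter is moved by more than 15 mm (distance of any of screwdriver, mug, meter from where it was at the start of the episode above 0.015 m).
It also fails if it takes over 48 s, if anything falls off the work surface, if the arm or the gripper's body presses on something with over 40 N, if the wrist force passes 120 N, or if a joint passes its speed limit or range.

## Working session

There is one attempt and no reset: what is moved stays moved. The work goes in short steps, Python scripts to look and compute and a shell command to move; the robot and the scene stay as the last step left them, time stands still between calls to the robot, and variables do not carry over. Pictures are saved under pics/ and viewed, at most 10 in all, crops included, and the job is handed in when it is done.

```bash
mkdir -p pics; cat > h.py <<'E'
from workcell import env
import numpy as np, cv2
def ray(name,u,v):
    m=env.camera_model(name);T=np.array(m["camera_from_world"])
    d=np.array([(u-m["cx"])/m["fx"],-(v-m["cy"])/m["fy"],-1.]);R=T[:3,:3]
    return -R.T@T[:3,3],R.T@d
def atz(name,u,v,z):
    c,d=ray(name,u,v);return c+d*(z-c[2])/d[2]
def proj(name,p):
    m=env.camera_model(name);T=np.array(m["camera_from_world"])
    q=T[:3,:3]@np.array(p)+T[:3,3];return m["cx"]+m["fx"]*q[0]/-q[2], m["cy"]+m["fy"]*-q[1]/-q[2]
E
python3 - <<'E'
from h import *
for n in("scene","top"):
    im=env.grab_frame(n);cv2.imwrite(f"pics/{n}0.png",im[:,:,::-1])
    m=env.camera_model(n);print({k:v for k,v in m.items()},ray(n,256,192)[0])
print(env.state())
E
```

```text
{'fx': 380.5513259958728, 'fy': 380.5513259958728, 'cx': 252.94058061151557, 'cy': 185.22530771437644, 'camera_from_world': array([[ 6.27274963e-01,  7.78575933e-01, -1.85913012e-02,
        -2.95031359e+02],
       [-4.79653759e-01,  4.05029202e-01,  7.78385262e-01,
         2.28113693e+02],
       [ 6.13562052e-01, -4.79344199e-01,  6.27511551e-01,
        -1.34470118e+03],
       [ 0.00000000e+00,  0.00000000e+00,  0.00000000e+00,
         1.00000000e+00]])} [1119.53899116 -507.26310252  660.77016967]
{'fx': 437.5678940219435, 'fy': 437.5678940219435, 'cx': 248.30890277174575, 'cy': 194.8352130146506, 'camera_from_world': array([[ 2.51224914e-02, -9.99626481e-01,  1.07591776e-02,
        -7.33581554e+01],
       [ 9.98265064e-01,  2.56586746e-02,  5.29952330e-02,
        -5.52859910e+02],
       [-5.32515045e-02,  9.40913886e-03,  9.98536802e-01,
        -1.25947800e+03],
       [ 0.00000000e+00,  0.00000000e+00,  0.00000000e+00,
         1.00000000e+00]])} [ 486.67457485  -47.29449882 1287.72334409]
{'time_s': 0.1, 'qpos': array([ 7.31668739e+01,  1.83499240e+01,  8.97003593e+01,  1.18015062e-03,
        7.20456366e+01, -1.14449128e+00]), 'qvel': array([ 0.02696652, -0.08133584, -0.22210276,  0.01427912,  0.03784655,
        0.06113056]), 'effort': array([ 1.31756249e-03, -4.13329947e+01, -2.32510006e+01,  7.27992808e-02,
        4.21389216e-02, -6.83925646e-05]), 'ee_pos': array([155.32924274, 553.13700508, 213.17847312]), 'ee_rot': array([-1.79904122e+02, -3.03773005e-03,  1.64310998e+02]), 'force': array([0.83273302, 0.21428218, 0.04876359]), 'torque': array([ 0.01826854,  0.02287151, -0.02639199]), 'gripper_force': 0.0, 'gripper_width': 91.14567731954884}
```

View pics/top0.png

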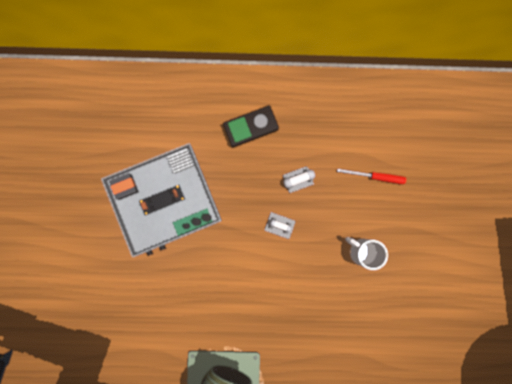

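View pics/scene0.png

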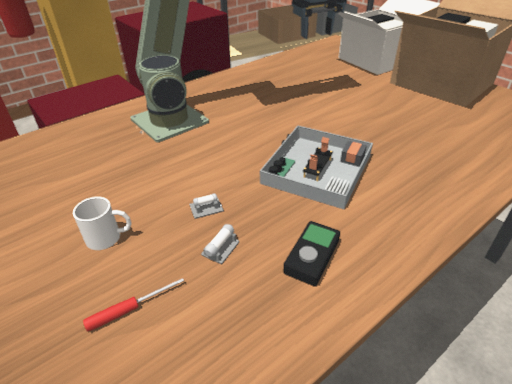

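```bash
python3 - <<'E'
from h import *
t=cv2.imread("pics/top0.png");s=cv2.imread("pics/scene0.png")
r=lambda a,w,h:cv2.resize(a,(w,h),interpolation=cv2.INTER_CUBIC)
a=r(t[140:260,95:225],520,480); b=r(t[160:205,275:325],260,234)
c=np.zeros((480,800,3),np.uint8);c[:,:520]=a;c[:234,530:790]=b
cv2.imwrite("pics/topc.png",c)
c=np.zeros((480,800,3),np.uint8);c[:,:500]=r(s[120:216,255:380],625,480)[:,:500]
c[:,:]=0
c[:400,:480]=r(s[125:205,260:380],600,400)[:,:480] if 0 else r(s[125:205,270:366],480,400)
c[:300,490:790]=r(s[215:265,192:242],300,300)
cv2.imwrite("pics/scenec.png",c)
E
```

```text
(no output)
```

View pics/topc.png

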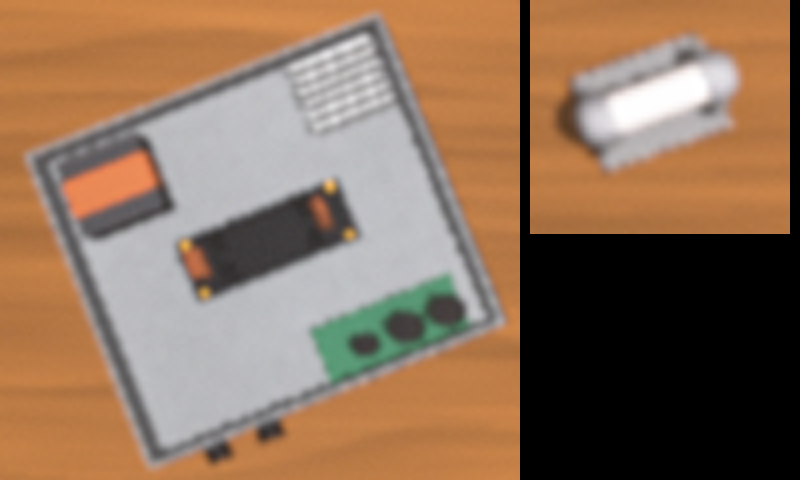

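View pics/scenec.png

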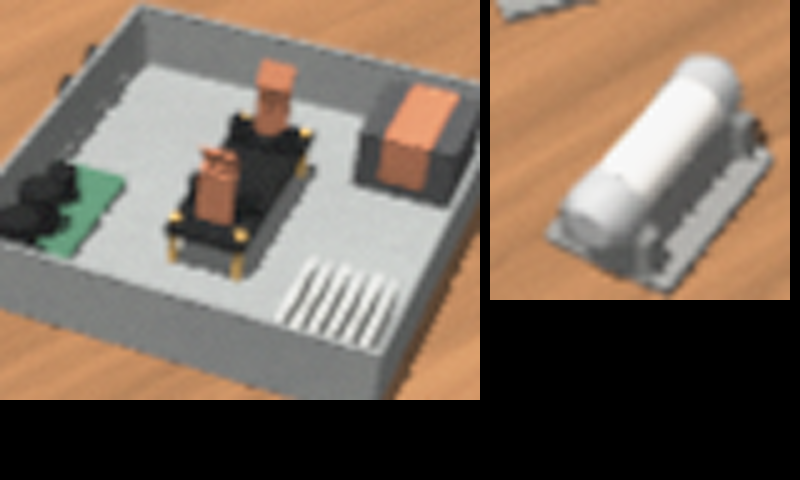

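```bash
python3 - <<'E'
from h import *
f=lambda u,v,s,ox,oy:(ox+(u+.5)/s-.5,oy+(v+.5)/s-.5)
C=[atz("top",*f(u,v,4,95,140),45)[:2] for u,v in[(25,157),(378,14),(505,322),(152,467)]]
C=np.array(C);print(C,C.mean(0));d=C-np.roll(C,-1,0);print(np.linalg.norm(d,axis=1),np.degrees(np.arctan2(d[:,1],d[:,0])))
P=np.array([atz("top",*f(u,v,4,95,140),25)[:2] for u,v in[(180,242),(335,181),(357,237),(203,298)]])
print("plate z25",P.mean(0)); d=P-np.roll(P,-1,0);print(np.linalg.norm(d,axis=1),np.degrees(np.arctan2(d[:,1],d[:,0])))
F=np.array([atz("top",*f(u-530,v,5.2,275,160),30)[:2] for u,v in[(579,124),(738,74)]])
d=F[0]-F[1];print("fuse",F,F.mean(0),np.linalg.norm(d),np.degrees(np.arctan2(d[1],d[0])))
F=np.array([atz("scene",*f(u-490,v,6,192,215),30)[:2] for u,v in[(597,217),(718,77)]])
d=F[0]-F[1];print("fuse scene",F,F.mean(0),np.linalg.norm(d),np.degrees(np.arctan2(d[1],d[0])))
F=np.array([atz("top",*f(u-530,v,5.2,275,160),6)[:2] for u,v in[(572,78),(695,36),(734,124),(608,170)]])
d=F-np.roll(F,-1,0);print("foot",F.mean(0),np.linalg.norm(d,axis=1),np.degrees(np.arctan2(d[:,1],d[:,0])))
F=np.array([atz("scene",*f(u-490,v,6,192,215),6)[:2] for u,v in[(548,237),(665,292),(773,158)]])
print("foot scene",(F[0]+F[2])/2)
s=[f(140,8,5,270,125)]; print(atz("scene",*s[0],45))
E
```

```text
[[587.55848279 360.64835227]
 [696.55060899 113.8146957 ]
 [479.21089049  16.90869512]
 [371.14406257 262.22118271]] [533.61601121 188.39823145]
[269.82612473 237.9649684  268.06091819 237.74589163] [ 113.82438519   24.03082128  -66.2252026  -155.54354443]
plate z25 [534.19739779 189.63425791]
[119.50669472  43.5826583  118.65464487  43.73590061] [ 113.11146687   23.22950467  -66.8193894  -155.654481  ]
fuse [[ 589.30117605 -161.31828333]
 [ 619.46591969 -249.17891242]] [ 604.38354787 -205.24859788] 92.89457413039158 108.9486235692431
fuse scene [[ 618.92049351 -241.00552656]
 [ 589.47821413 -165.04465963]] [ 604.19935382 -203.02509309] 81.46717817577431 -68.8137692025171
foot [ 604.85453341 -204.72921944] [73.88853996 54.5315535  76.12241053 55.90156315] [ 110.37460054   24.94389367  -68.49411275 -157.44666334]
foot scene [ 607.43140763 -206.05710155]
[376.27074651 259.22284305  45.        ]
```

```bash
python3 -m jog '{"jaw":[91,91,91,91,91,91,91,91,91,91],"slide":[[0,0,0],[0,0,0],[0,0,0],[0,0,0],[0,0,0],[0,0,0],[0,0,0],[-0.96,0.17,0],[-0.96,0.17,0],[-0.96,0.17,0]],"spin":[0.96,0.96,0.96,0.96,0.96,0.96,0.96,0,0,0]}' 20
python3 -m jog '{"jaw":[91,91,91,91,91,91,91,91,91,91],"slide":[[-0.96,0.17,0],[-0.96,0.17,0],[-0.96,0.17,0],[-0.96,0.17,0],[-0.96,0.17,0],[-0.96,0.17,0],[-0.96,0.17,0],[-0.96,0.17,0],[-0.96,0.17,0],[-0.96,0.17,0]],"spin":[0,0,0,0,0,0,0,0,0,0]}'
python3 -m jog '{"jaw":[91,91,91,91,91,91,91,91,91,91],"slide":[[-0.96,0.17,0],[-0.96,0.17,0],[-0.96,0.17,0],[-0.96,0.17,0],[-0.96,0.17,0],[-0.96,0.17,0],[-0.96,0.17,0],[-0.96,0.17,0],[-0.96,0.17,0],[-0.96,0.17,0]],"spin":[0,0,0,0,0,0,0,0,0,0]}'
```

```text
time_s: 1.1
ee_pos: [200.3, 476.9, 213.4]
ee_rot: [-180.0, 0.1, 110.6]
force: [-0.3, 0.1, 0.9]
gripper_width: 91.4
gripper_force: 0.0
time_s: 2.1
ee_pos: [349.2, 225.1, 213.7]
ee_rot: [-180.0, 0.0, 110.6]
force: [-0.7, 0.7, 0.6]
gripper_width: 91.0
gripper_force: 0.0
time_s: 3.1
ee_pos: [498.1, -26.6, 213.5]
ee_rot: [-180.0, -0.0, 110.5]
force: [0.8, 0.1, 0.6]
gripper_width: 91.3
gripper_force: 0.0
```

```bash
python3 -m jog '{"jaw":[91,91,91,91,91,91,91,91,91],"slide":[[-0.97,0.175,0.5],[-0.97,0.175,0.5],[-0.97,0.175,0.5],[-0.97,0.175,0.5],[-0.97,0.175,0.5],[-0.97,0.175,0.5],[-0.97,0.175,0.5],[0,0,0.5],[0,0,0]],"spin":[0,0,0,0,0,0,0,0,0]}'
python3 - <<'E'
from h import *
im=env.grab_frame("scene")[:,:,::-1].copy()
x0,y0=150,130
c=cv2.resize(im[y0:y0+150,x0:x0+150],(600,600),interpolation=cv2.INTER_CUBIC)
p=env.state()["ee_pos"];print(p)
cv2.imwrite("pics/s1.png",c)
print([((proj("scene",q)[0]-x0)*4,(proj("scene",q)[1]-y0)*4) for q in(p,(604.5,-205,30))])
E
```

```text
time_s: 4.0
ee_pos: [602.1, -203.4, 90.8]
ee_rot: [-179.7, -0.2, 110.5]
force: [-0.8, -0.1, 0.0]
gripper_width: 91.1
gripper_force: 0.0
[ 602.66166234 -203.05978352   92.33673851]
[(np.float64(269.11418141807667), np.float64(353.3646952239651)), (np.float64(276.70878712440935), np.float64(436.8115431404942))]
```

View pics/s1.png

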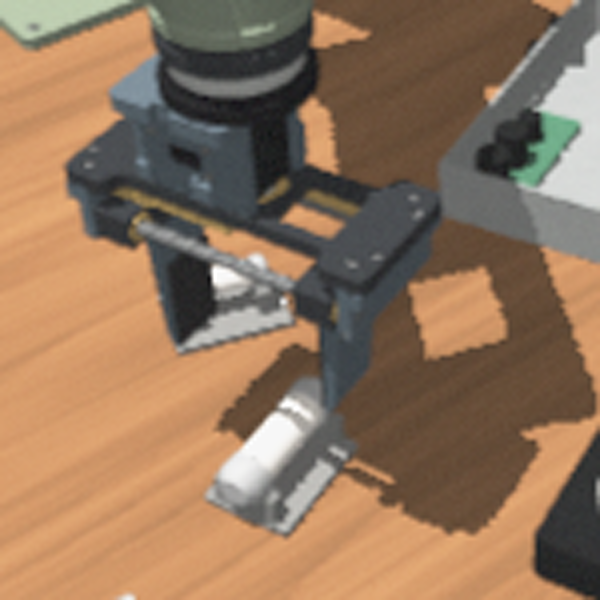

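```bash
python3 -m jog '{"jaw":[91,91,91,91,91,91],"slide":[[-0.07,0.05,0.6],[0,0,0.6],[0,0,0.6],[0,0,0.5],[0,0,0.28],[0,0,0]],"spin":[0,0,0,0,0,0]}'
```

```text
time_s: 4.65
ee_pos: [605.4, -204.1, 16.2]
ee_rot: [-179.9, -0.1, 110.6]
force: [-1.0, 0.0, 0.3]
gripper_width: 91.4
gripper_force: 0.0
```

```bash
python3 -m jog '{"jaw":[40,40,40,40,30,28,26,24,22,20],"slide":[[0,0,0.05],[0,0,0],[0,0,0],[0,0,0],[0,0,0],[0,0,0],[0,0,0],[0,0,0],[0,0,0],[0,0,0]],"spin":[0,0,0,0,0,0,0,0,0,0]}' 10
python3 -m jog '{"jaw":[15,10,10,10,10],"slide":[[0,0,0],[0,0,0],[0,0,0],[0,0,0],[0,0,0]],"spin":[0,0,0,0,0]}' 40
```

```text
time_s: 5.65
ee_pos: [605.5, -204.8, 15.0]
ee_rot: [-179.9, -0.0, 110.6]
force: [-1.5, -1.1, 0.2]
gripper_width: 24.1
gripper_force: 10.0
time_s: 6.15
ee_pos: [605.6, -204.8, 15.0]
ee_rot: [-180.0, -0.0, 110.6]
force: [-2.1, -1.4, 2.0]
gripper_width: 23.6
gripper_force: 39.9
```

```bash
python3 -m jog '{"jaw":[10,10,10,10,10,10,10,10,10,10],"slide":[[0,0,-0.1],[0,0,-0.3],[0,0,-0.6],[0,0,-0.8],[0,0,-0.8],[0,0,-0.8],[0,0,-0.6],[0,0,-0.3],[0,0,0],[0,0,0]],"spin":[0,0,0,0,0,-0.2,-0.21,0,0,0]}'
python3 -m jog '{"jaw":[10,10,10,10,10,10,10,10,10],"slide":[[0.4,0.1,0],[0.8,0.2,0],[0.95,0.23,0],[0.95,0.23,0],[0.95,0.23,0],[0.95,0.23,0],[0.95,0.23,0],[0.95,0.23,0],[0.95,0.23,0]],"spin":[0,0,0,0,0,0,0,0,0]}'
python3 -m jog '{"jaw":[10,10,10,10,10,10,10,10,10],"slide":[[0.95,0.23,0],[0.95,0.23,0],[0.95,0.23,0],[0.95,0.23,0],[0.8,0.2,0],[0.4,0.1,0],[0.2,0.05,0],[0,0,0],[0,0,0]],"spin":[0,0,0,0,0,0,0,0,0]}'
```

```text
time_s: 7.15
ee_pos: [605.5, -204.4, 143.3]
ee_rot: [-180.0, -0.1, 113.8]
force: [0.4, 0.0, -1.7]
gripper_width: 23.3
gripper_force: 39.9
time_s: 8.05
ee_pos: [561.8, 35.8, 143.0]
ee_rot: [-179.9, -0.1, 113.8]
force: [0.3, 0.4, -2.4]
gripper_width: 23.5
gripper_force: 39.9
time_s: 8.95
ee_pos: [535.0, 191.1, 143.9]
ee_rot: [-180.0, 0.0, 113.8]
force: [0.5, 0.4, -2.6]
gripper_width: 22.9
gripper_force: 39.9
```

```bash
python3 -m jog '{"jaw":[10,10,10,10,10],"slide":[[-0.05,-0.06,0.4],[0,0,0.5],[0,0,0.4],[0,0,0.2],[0,0,0]],"spin":[0,0,0,0,0]}'
python3 - <<'E'
from h import *
ims=[env.grab_frame("scene")[:,:,::-1].astype(float) for _ in range(3)]
im=np.mean(ims,0).astype(np.uint8)
x0,y0=270,105
c=cv2.resize(im[y0:y0+100,x0:x0+110],(770,700-100),interpolation=cv2.INTER_CUBIC) if 0 else cv2.resize(im[y0:y0+85,x0:x0+110],(770,595),interpolation=cv2.INTER_CUBIC)
cv2.imwrite("pics/s2.png",c);cv2.imwrite("pics/s2full.png",im)
p=env.state();print(p["ee_pos"],p["ee_rot"],p["force"])
E
```

```text
time_s: 9.45
ee_pos: [533.3, 189.2, 97.8]
ee_rot: [-179.9, -0.0, 113.8]
force: [0.5, 0.3, -2.2]
gripper_width: 23.3
gripper_force: 39.9
[534.45766296 189.92011483  99.48860499] [1.79935822e+02 2.56308768e-03 1.13826732e+02] [ 0.02208242  0.65678025 -1.98315735]
```

View pics/s2.png

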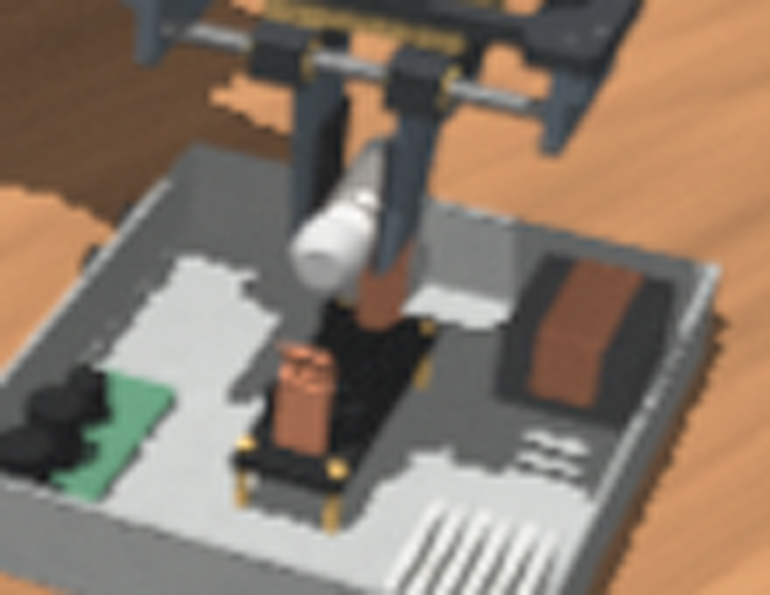

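```bash
python3 - <<'E'
from h import *
P=lambda q:np.round((np.array(proj("scene",q))-[270,105]+.5)*7-.5,0)
ps=np.mean([env.state()["ee_pos"] for _ in range(1)],0)
a=np.radians(113.8);ax=np.array([np.cos(a),np.sin(a),0])
c=np.array([533.9,189.6,98.7+15.5])
print("near end",P(c-45*ax),"cap start",P(c-27*ax), "near end 18 rim",P(c-45*ax+[0,0,9]),P(c-45*ax-[0,0,9]),"cap silh",P(c-39*ax-[0,0,14]))
u=np.array([533.8,188.6,0]);yh=np.array([np.cos(a+.001),np.sin(a+.001),0]);xh=np.array([yh[1],-yh[0],0])
W=lambda x,y,z:u+x*xh+y*yh+[0,0,z]
print("tray corners",P(W(-120,135,45)),P(W(120,135,45)), P(W(-120,-135,45)))
for h in(18,28,38):
  print(h,"plate",[P(W(x,y,h)).tolist() for x,y in((-23,-62),(23,-62),(23,62),(-23,62))],"lips tops",[[P(W(sx*10,y*1,h+22+26)).tolist() for sx in(-1,1)] for y in(-49,49)])
E
```

```text
near end [320. 267.] cap start [336. 244.] near end 18 rim [322. 247.] [318. 287.] cap silh [322. 290.]
tray corners [193. 143.] [720. 265.] [-72. 460.]
18 plate [[228.0, 480.0], [338.0, 511.0], [438.0, 350.0], [335.0, 324.0]] lips tops [[[280.0, 372.0], [329.0, 385.0]], [[364.0, 250.0], [410.0, 261.0]]]
28 plate [[230.0, 460.0], [340.0, 490.0], [440.0, 330.0], [337.0, 304.0]] lips tops [[[282.0, 351.0], [331.0, 363.0]], [[366.0, 229.0], [413.0, 241.0]]]
38 plate [[231.0, 439.0], [343.0, 470.0], [443.0, 310.0], [339.0, 284.0]] lips tops [[[284.0, 329.0], [333.0, 342.0]], [[369.0, 209.0], [416.0, 220.0]]]
```

```bash
python3 -m jog '{"jaw":[10,10,10,10,10],"slide":[[-0.02,-0.01,0.3],[0,0,0.4],[0,0,0.2],[0,0,0.1],[0,0,0]],"spin":[0,0,0,0,0]}'
python3 -m jog '{"jaw":[10,10,10],"slide":[[0,0,0.05],[0,0,0.05],[0,0,0]],"spin":[0,0,0]}'
python3 -m jog '{"jaw":[10,10],"slide":[[0,0,0.05],[0,0,0]],"spin":[0,0]}'
```

```text
time_s: 10.1
ee_pos: [533.5, 189.1, 68.3]
ee_rot: [-179.9, -0.0, 113.8]
force: [-0.8, 0.3, -2.2]
gripper_width: 23.1
gripper_force: 39.9
time_s: 10.4
ee_pos: [534.2, 189.2, 66.2]
ee_rot: [180.0, 0.0, 113.8]
force: [-0.0, -0.7, -1.3]
gripper_width: 23.2
gripper_force: 39.9
time_s: 10.6
ee_pos: [534.4, 189.1, 64.9]
ee_rot: [179.9, 0.0, 113.8]
force: [-0.6, -1.2, -0.1]
gripper_width: 23.9
gripper_force: 39.9
```

```bash
python3 -m jog '{"jaw":[10,10],"slide":[[0,0,0.05],[0,0,0]],"spin":[0,0]}'; python3 -m jog '{"jaw":[10,10],"slide":[[0,0,0.05],[0,0,0]],"spin":[0,0]}'
```

```text
time_s: 10.8
ee_pos: [534.5, 189.4, 63.6]
ee_rot: [179.9, 0.0, 113.8]
force: [-0.1, -1.3, 3.8]
gripper_width: 23.2
gripper_force: 39.9
time_s: 11.0
ee_pos: [534.6, 189.5, 62.2]
ee_rot: [179.9, 0.0, 113.8]
force: [-0.2, -1.4, 4.1]
gripper_width: 23.3
gripper_force: 39.9
```

```bash
python3 -m jog '{"jaw":[10,10],"slide":[[-0.04,0,0.03],[0,0,0]],"spin":[0,0]}'; python3 -m jog '{"jaw":[10,10],"slide":[[0,0,0.04],[0,0,0]],"spin":[0,0]}';python3 -m jog '{"jaw":[10,10],"slide":[[0,0,0.04],[0,0,0]],"spin":[0,0]}'
```

```text
time_s: 11.2
ee_pos: [535.1, 188.5, 61.7]
ee_rot: [179.9, -0.0, 113.8]
force: [-0.6, 0.4, 6.1]
gripper_width: 23.3
gripper_force: 39.9
time_s: 11.4
ee_pos: [535.3, 188.7, 60.9]
ee_rot: [179.8, -0.0, 113.8]
force: [-0.9, -0.3, 9.4]
gripper_width: 23.2
gripper_force: 39.9
time_s: 11.6
ee_pos: [535.5, 188.7, 59.8]
ee_rot: [179.8, -0.0, 113.8]
force: [-0.8, 1.6, 8.4]
gripper_width: 23.4
gripper_force: 39.9
```

```bash
for i in 1; do :; done; python3 -m jog '{"jaw":[10,10],"slide":[[0,0,0.05],[0,0,0]],"spin":[0,0]}'; python3 -m jog '{"jaw":[10,10],"slide":[[0,0,0.05],[0,0,0]],"spin":[0,0]}';python3 -m jog '{"jaw":[10,10],"slide":[[0,0,0.05],[0,0,0]],"spin":[0,0]}'
```

```text
time_s: 11.8
ee_pos: [535.4, 188.8, 57.1]
ee_rot: [179.8, -0.0, 113.8]
force: [1.9, 1.8, 2.6]
gripper_width: 23.4
gripper_force: 39.9
time_s: 12.0
ee_pos: [534.7, 188.4, 55.1]
ee_rot: [180.0, -0.0, 113.8]
force: [1.9, 3.0, 2.6]
gripper_width: 23.4
gripper_force: 39.9
time_s: 12.2
ee_pos: [534.3, 188.1, 53.4]
ee_rot: [-180.0, -0.0, 113.8]
force: [1.0, 1.6, 1.1]
gripper_width: 23.4
gripper_force: 39.9
```

```bash
python3 -m jog '{"jaw":[10,10,10],"slide":[[0,0,0.05],[0,0,0.05],[0,0,0]],"spin":[0,0,0]}'; python3 -m jog '{"jaw":[10,10,10],"slide":[[0,0,0.05],[0,0,0.05],[0,0,0]],"spin":[0,0,0]}';python3 -m jog '{"jaw":[10,10],"slide":[[0,0,0.04],[0,0,0]],"spin":[0,0]}'
```

```text
time_s: 12.5
ee_pos: [533.9, 187.9, 50.3]
ee_rot: [-179.9, -0.0, 113.8]
force: [-0.6, 1.4, 1.1]
gripper_width: 23.3
gripper_force: 39.9
time_s: 12.8
ee_pos: [534.0, 187.9, 47.3]
ee_rot: [-179.9, -0.0, 113.8]
force: [0.0, 1.6, 0.5]
gripper_width: 23.6
gripper_force: 39.9
time_s: 13.0
ee_pos: [534.1, 188.0, 46.3]
ee_rot: [-180.0, -0.0, 113.8]
force: [-0.8, 0.7, 0.7]
gripper_width: 23.5
gripper_force: 39.9
```

```bash
python3 -m jog '{"jaw":[10,10,10],"slide":[[0,0,0.04],[0,0,0.03],[0,0,0]],"spin":[0,0,0]}'; python3 -m jog '{"jaw":[10,10],"slide":[[0,0,0.03],[0,0,0]],"spin":[0,0]}';python3 -m jog '{"jaw":[10,10],"slide":[[0,0,0.03],[0,0,0]],"spin":[0,0]}'
```

```text
time_s: 13.3
ee_pos: [534.4, 188.1, 44.3]
ee_rot: [180.0, -0.0, 113.8]
force: [-0.9, 1.0, 1.5]
gripper_width: 23.3
gripper_force: 39.9
time_s: 13.5
ee_pos: [534.5, 188.1, 43.4]
ee_rot: [180.0, -0.0, 113.8]
force: [-0.4, 0.2, 1.8]
gripper_width: 23.1
gripper_force: 39.9
time_s: 13.7
ee_pos: [534.4, 188.1, 42.3]
ee_rot: [180.0, -0.0, 113.8]
force: [0.8, 2.3, 0.3]
gripper_width: 23.3
gripper_force: 39.9
```

```bash
python3 -m jog '{"jaw":[10,10],"slide":[[0,0,0.03],[0,0,0]],"spin":[0,0]}';python3 -m jog '{"jaw":[10,10],"slide":[[0,0,0.03],[0,0,0]],"spin":[0,0]}'
```

```text
time_s: 13.9
ee_pos: [534.0, 188.0, 40.9]
ee_rot: [-179.9, -0.0, 113.8]
force: [0.0, 0.8, -4.8]
gripper_width: 23.1
gripper_force: 39.9
time_s: 14.1
ee_pos: [533.9, 187.9, 40.3]
ee_rot: [-179.9, -0.0, 113.8]
force: [-0.4, 0.6, -4.0]
gripper_width: 23.7
gripper_force: 39.9
```

```bash
python3 -m jog '{"jaw":[10,10],"slide":[[0,0,0.03],[0,0,0]],"spin":[0,0]}';python3 -m jog '{"jaw":[10,10],"slide":[[0,0,0.02],[0,0,0]],"spin":[0,0]}'
```

```text
time_s: 14.3
ee_pos: [534.0, 188.1, 39.8]
ee_rot: [-180.0, -0.0, 113.8]
force: [-0.7, 1.4, -3.1]
gripper_width: 23.4
gripper_force: 39.9
time_s: 14.5
ee_pos: [534.2, 188.1, 39.4]
ee_rot: [-180.0, -0.0, 113.8]
force: [-0.4, 0.8, -2.6]
gripper_width: 23.1
gripper_force: 39.9
```

```bash
python3 -m jog '{"jaw":[10,10],"slide":[[0,0,0.02],[0,0,0]],"spin":[0,0]}'
```

```text
time_s: 14.7
ee_pos: [534.5, 188.0, 38.8]
ee_rot: [180.0, 0.0, 113.8]
force: [-0.0, 1.6, -2.6]
gripper_width: 22.8
gripper_force: 39.9
```

```bash
python3 -m jog '{"jaw":[10,10],"slide":[[0,0,0.02],[0,0,0]],"spin":[0,0]}'; python3 -m jog '{"jaw":[10,10],"slide":[[0,0,0.02],[0,0,0]],"spin":[0,0]}'
```

```text
time_s: 14.9
ee_pos: [534.8, 188.1, 38.5]
ee_rot: [179.9, 0.0, 113.8]
force: [-0.0, 0.7, -0.4]
gripper_width: 23.3
gripper_force: 39.9
time_s: 15.1
ee_pos: [534.9, 188.1, 38.3]
ee_rot: [179.9, 0.0, 113.8]
force: [-1.1, 0.4, 4.4]
gripper_width: 23.4
gripper_force: 39.9
```

```bash
python3 -m jog '{"jaw":[10,10],"slide":[[0,0,0.02],[0,0,0]],"spin":[0,0]}'
```

```text
time_s: 15.3
ee_pos: [534.9, 188.2, 38.2]
ee_rot: [179.9, 0.0, 113.8]
force: [-3.2, -0.4, 7.8]
gripper_width: 23.4
gripper_force: 39.9
```

```bash
python3 -m jog '{"jaw":[10,10],"slide":[[0,-0.03,0.02],[0,0,0]],"spin":[0,0]}'; python3 -m jog '{"jaw":[24,26,28,32,40,45,45,45],"slide":[[0,0,0],[0,0,0],[0,0,0],[0,0,0],[0,0,0],[0,0,0],[0,0,0],[0,0,0]],"spin":[0,0,0,0,0,0,0,0]}'
python3 -m jog '{"jaw":[45,45,45,45,45,45,45,45],"slide":[[0,0,-0.2],[0,0,-0.4],[0,0,-0.8],[0,0,-0.9],[0,0,-0.9],[0,0,-0.9],[0,0,-0.9],[0,0,-0.5]],"spin":[0,0,0,0,0,0,0,0]}'
python3 -m jog '{"jaw":[45,45,45,45,45,45,45,45],"slide":[[0.5,0,0],[0.9,0,0],[0.9,0,0],[0.9,0,0],[0.9,0,0],[0.5,0,0],[0,0,0],[0,0,0]],"spin":[0,0,0,0,0,0,0,0]}'
python3 - <<'E'
from h import *
s=env.grab_frame("scene")[:,:,::-1];t=env.grab_frame("top")[:,:,::-1]
r=lambda a,w,h:cv2.resize(a,(w,h),interpolation=cv2.INTER_CUBIC)
c=np.zeros((590,800,3),np.uint8);c[:,:390]=r(s[125:205,290:343],390,590);c[:480,400:]=r(t[176:224,132:172],400,480)
cv2.imwrite("pics/f.png",c)
E
```

```text
time_s: 15.5
ee_pos: [534.9, 188.1, 38.1]
ee_rot: [179.8, 0.0, 113.8]
force: [-0.4, 0.0, 10.3]
gripper_width: 23.4
gripper_force: 39.9
time_s: 16.3
ee_pos: [533.6, 187.7, 36.3]
ee_rot: [-180.0, -0.0, 113.8]
force: [1.0, -0.1, -0.8]
gripper_width: 44.9
gripper_force: 0.0
time_s: 17.1
ee_pos: [534.6, 188.0, 205.2]
ee_rot: [179.7, 0.0, 113.8]
force: [0.8, -0.1, -0.2]
gripper_width: 45.2
gripper_force: 0.0
time_s: 17.9
ee_pos: [477.6, 313.7, 201.0]
ee_rot: [-180.0, 0.0, 113.9]
force: [0.7, 0.6, 0.1]
gripper_width: 45.1
gripper_force: 0.0
```

View pics/f.png

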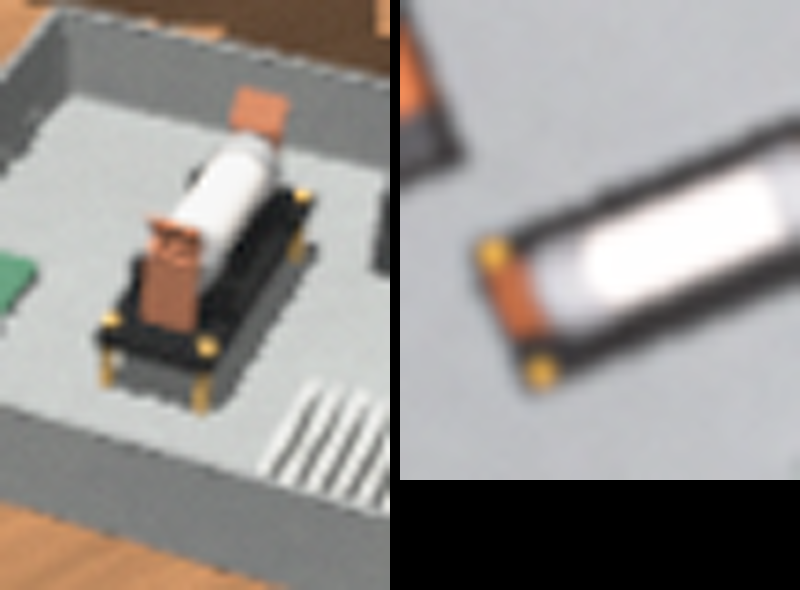

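The fuse lies level between both clips. In the left panel both leaves stand upright, at (170,275) and (262,110), and the right panel shows it centred on the plate.

```bash
python3 -c "
from workcell import env
print(env.job_done())"
```

```text
the job is handed in; nothing more can be done
None
```

The larger fuse is seated and released in the fuse block. I felt the clips snap and then the bed, pressing with about 12 N at most by the wrist sensor. The last pictures show the fuse level with both clips upright, and the job is handed in at about 18 s; no verdict was returned.

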